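# Slide a battery pack under the hold-down spring of a test cradle

## Robot

A 6-joint arm with a two-finger parallel gripper is mounted at the origin on the work surface. World frame = base frame: x ahead of the robot, y to its left, z up, the work surface at z = 0. Lengths are in m, angles in rad, forces in N, time in s.
With the tool pointing down it reaches from about 0.375 to 0.975 m from the base axis. Payload 3.8 kg.
Tool frame: the origin (TCP) lies midway between the tips of the shut fingers; the grasp point (between the pads) lies 19 mm behind it; z points along the fingers, y is the direction in which the jaws open and shut (so a half turn about z gives the same grasp; the last joint's range is limited). The gripper opens to 85 mm and grips with 20 to 120 N. Pads are 22 mm wide; open, the fingers measure 114 mm over their backs; the gripper's body (76 mm by 85 mm) begins 54 mm behind the grasp point. The pads swing forward as they close: fully open they stand 13 mm farther back than shut.
Start: joints at [-0.037, 0.264, 1.604, -0, 1.274, -0.037], TCP at [0.675, -0, 0.231] pointing down, gripper open.
Joint ranges: [-2.63, 2.63], [-0.94, 2.18], [0.31, 2.57], [-1.31, 4.45], [0, 2.66], [-2.55, 2.55]. Speed limits (rad/s): [2.57, 2.57, 3.14, 3.14, 3.14, 3.14].

## Interface

Orientations are given as a rotation vector (axis times angle).
In Python, from workcell import readout, read_camera, camera_params, bot gives the robot as it stands.
- The arm moves only by the tool apply_moves, never from a script. Its argument "plan" is a list that holds one entry, the list of rows, each a list of 7 numbers: the shift along the tool's x, y, z each as a share of 1000 mm, from -1 to 1, then the turn, a rotation vector about the tool's x, y, z each as a share of pi rad, from -1 to 1, then the gripper command: -1 is fully open, 1 is shut, values between are in proportion. A call has exactly 8 rows; each row is the pose to reach, as a shift and turn from the pose commanded when the call began, along the tool's axes at that moment, turning the shorter way round; what a row does not reach only later rows make up. A row lasts 1/12 s, in which the tool goes at most 41.7 mm and 7.16 degrees, less where a joint would pass 70% of its speed; a pose out of reach is approached as far as the arm can. A call with a number of a shift or a turn outside -1 to 1 is refused whole. A call with a gripper value outside its range is refused whole. The fingers move at their own pace and stop on an object; "force" is the grip in N (left out, the last holds). Time passes only in rows, so rows that repeat a pose let the fingers close, or fill a call up. It gives the time, the measured TCP pose, the force and the opening at its end, in the units of the state.
- readout.read_state(): the state, without advancing time (a new reading comes with each control period).
- read_camera(name): name is "scene" or "side" or "wrist"; returns the picture (420x560x3 uint8, red, green, blue); there is no depth.
- camera_params(name): a dict with "fovy" (degrees; the focal length in pixels is half the picture's height over the tangent of half this angle, whatever the lens; pixels are square), "cx", "cy" (the principal point, pixels), "rvec" (rotation vector, rad) and "tvec" (3), from world to camera coordinates, as OpenCV has them; the wrist camera has in their place "hand_eye" (4x4, takes a point from camera to tool coordinates, whose origin is the TCP and whose axes are the flange's). Camera axes: x right, y down, z forward; pixel columns grow to the right and rows downward; lengths in m; the calibration is good to about 2 mm. A picture is of the moment at which its call begins: read the wrist's pose just before it. camera_params takes no time and is no camera call.
- bot.finish_job(): hands the job in, once; it reports no verdict.
The state is a dict: "time": time; "q": joint angles; "joint_vel": joint speeds; "joint_torque": joint torques, N m; "tool_pos": TCP position; "tcp_rot": TCP orientation; "wrist_force": force on the tool from outside, world axes, zero at the start; "torque": the same for the moment, N m; "width": opening from 0.0 (shut) to 1.0 (fully open).
Only numpy, scipy, OpenCV 4.12 (cv2) and the standard library are available. Lean on these libraries where they do the work, as an engineer would, in place of code of your own. Each camera call takes 0.05 s, during which the arm holds its last target.

## Task

Load the battery pack that lies in the test cradle: press it down hard onto the bed with your fingertips and, keeping it pressed, slide it along between the side guides so that its nose flattens the sprung contacts and passes beneath the leaf spring, until it is fully home against the end stop, and leave it there lying flat under the spring. Only press and push it: do not pick it up, do not touch the leaf spring yourself, and leave the other things on the bench where they are.

Things in the scene. Friction and masses are not known exactly. Their poses are not given: they have to be found in the camera images.
- cradle: Battery test cradle fixed to the bench: beige base 235 x 98 mm, origin under its middle on the bench, x axis along the bed towards the end stop, z up. In its frame: bed surface at z 14 mm; aluminium side guides 63 mm apart, tops at z 25 mm, x -127 to 65 mm; black end stop face at x 70 mm, top z 28 mm; spring block behind it, x 88 to 104 mm, up to z 46 mm.
- stop_foot (a point): Foot of the end stop's face, mid width, on the bed (x 70, z 14 mm of the cradle). When home, the pack's nose touches this face.
- contacts (a point): Midway between the crests of two brass bowed contact strips (at y +-18 mm, 7 mm wide), 7 mm above the bed at x 32 mm; they rise from the bed between x 13 and 51 mm. Each yields downwards: 1.5 N to start, 2.6 N when flush. A pack slid without pressing rides up them and its nose butts on the leaf's lip; to pass, the nose must be within 3 mm of the bed: about 15 N pressed behind the ledge.
- leaf: Steel leaf spring 34 mm wide, 2 mm thick; this point is its root on the spring block (x 90, z 43 mm of the cradle). It slopes down towards the open end of the bed to a knee (underside x 48, z 29 mm, 3 mm lower than the top of a pack on the bed), then turns up as a lead-in lip. Sprung downwards: 7 N at the knee at rest, about 10 N riding on the pack.
- leaf_lip (a point): Underside of the free edge of the leaf spring's lead-in lip, mid width: at rest x 32, z 35.5 mm of the cradle; about 4 mm higher when the leaf rides on a pack.
- pack: Grey battery pack 100 x 60 x 18 mm, about 0.26 kg, lying loose and flat on the bed between the side guides (1.5 mm play each side), short of the contacts. Origin under its middle; x axis towards its nose and the end stop, z up; nose at x 50 mm. Friction on the bed about 0.2. Home: origin at x 20, z 14 mm of the cradle, a slide of 63 to 82 mm.
- pack_ledge (a point): On the pack's top (x -1, z 18 mm of the pack): foot of the rear face of the thumb ledge, mid width. The ledge is a bar across the pack, 40 mm wide, 5 mm long, 5 mm high, just in front of this point: fingertips on the ribbed top right behind it can press down and push forward against it. When home it stops 8 mm short of the spring's lip.
- spare_pack: Second, identical pack lying on the bench beside the cradle, not to be moved. Origin under its middle.
- meter: Dark hand-held multimeter 150 x 75 mm, 43 mm high with its dial, lying on the bench beside the cradle, not to be moved. Origin under its middle.
- plug: Round aluminium connector plug, 38 mm diameter, 50 mm high, standing on the bench, not to be moved. Origin under its middle.
- driver: Screwdriver 170 mm long lying on the bench beyond the cradle, not to be moved.
There are look-alikes about, which are no part of the job. Leave any pink, turquoise or yellow look-alike of the pack alone.

How it is judged:
By the outcome, as a careful person would: the job done as asked, in the order asked, and still so for the second after the job is handed in, with the robot touching nothing.
It also fails if it takes over 64 s, if anything falls off the work surface, if the arm or the gripper's body presses on something with over 40 N, if the wrist force passes 120 N, or if a joint passes its speed limit or range.

## Working session

There is one attempt and no reset: what is moved stays moved. The work goes in short steps, Python scripts to look and compute and a tool call to move; the robot and the scene stay as the last step left them, time stands still between calls to the robot, and variables do not carry over. Pictures are saved under pics/ and viewed, and the job is handed in when it is done.

Besides the shell and the picture viewer there is one more tool, called after "Call:" as name([rows], argument=value, ...), one row to a line, values as JSON. apply_moves: Moves the arm, as the interface text tells. Shift numbers are shares of 1000 mm and turn numbers shares of pi rad, none past 1 either way. Its arguments: {"type":"object","properties":{"plan":{"type":"array","items":{"type":"array","items":{"type":"array","items":{"type":"number","minimum":-1,"maximum":1}}}},"force":{"type":"number"}},"required":["plan"]}

```bash
ls; mkdir -p pics
python3 - <<'E'
from workcell import readout, read_camera, camera_params, bot
import cv2
print(readout.read_state())
for n in ("scene","side","wrist"):
    print(n,camera_params(n)); cv2.imwrite(f"pics/{n}0.png",read_camera(n)[:,:,::-1])
E
```

```text
pics
{'time': 0.0, 'q': array([-3.69294791e-02,  2.64761190e-01,  1.60540763e+00, -2.40832060e-05,
        1.27367597e+00, -3.68908978e-02]), 'joint_vel': array([-2.07894821e-04, -6.02670330e-04,  2.04132172e-03,  9.82177470e-05,
       -3.31413195e-04, -3.24680711e-04]), 'joint_torque': array([ 6.10465631e-04, -5.15121067e+01, -3.67308676e+01, -4.07824507e-05,
        1.31324201e-02,  1.46811578e-05]), 'tool_pos': array([ 6.74259627e-01, -2.40595657e-06,  2.29938442e-01]), 'tcp_rot': array([-2.22032   , -2.22025005,  0.00243271]), 'wrist_force': array([-0.72415911,  0.2155902 ,  0.82119295]), 'torque': array([-0.02473276, -0.02790553,  0.02897542]), 'width': 1.0017021405990831}
scene {'fovy': 46.73390298425174, 'cx': 274.7961064500112, 'cy': 209.21759496079665, 'rvec': array([ 2.18622301,  0.93198737, -0.41852775]), 'tvec': array([-0.3559953 , -0.23694766,  1.63401026])}
side {'fovy': 54.44260941518292, 'cx': 282.3773740505614, 'cy': 203.2055063377067, 'rvec': array([ 2.21619499, -0.35495673,  0.20243761]), 'tvec': array([-0.54301931,  0.12451876,  0.75487621])}
wrist {'fovy': 70.26982287781281, 'cx': 278.2111824289802, 'cy': 206.67313523758153, 'hand_eye': array([[ 4.15528992e-04, -9.49040792e-01, -3.15152982e-01,
         7.99460861e-02],
       [ 9.99999785e-01,  5.54063323e-04, -3.49988096e-04,
         6.61340987e-04],
       [ 5.06767689e-04, -3.15152769e-01,  9.49040818e-01,
        -1.42697529e-01],
       [ 0.00000000e+00,  0.00000000e+00,  0.00000000e+00,
         1.00000000e+00]])}
```

View pics/scene0.png

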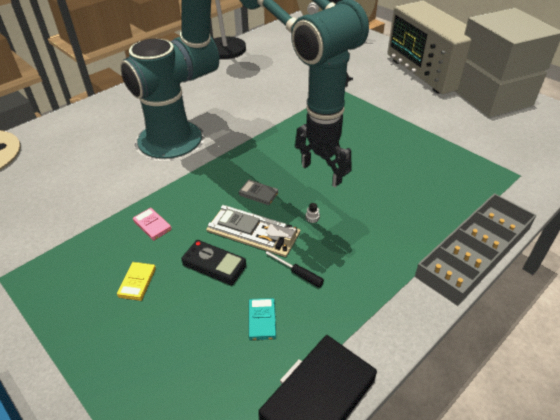

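View pics/side0.png

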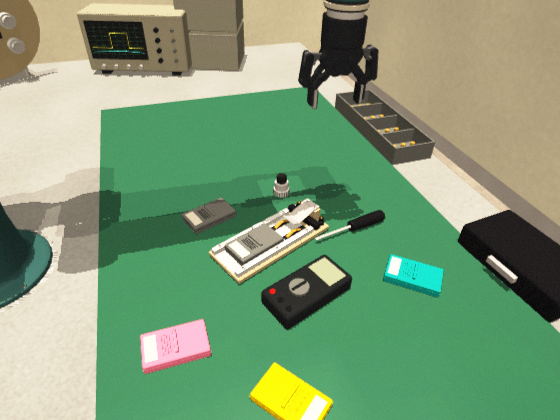

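View pics/wrist0.png

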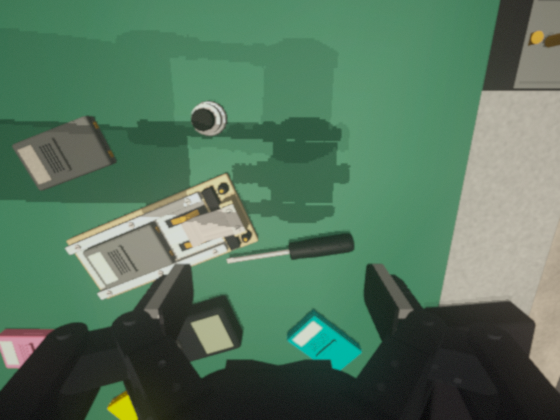

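```bash
cat > h.py <<'E'
import numpy as np, cv2
from scipy.spatial.transform import Rotation as R
from workcell import readout, read_camera, camera_params
def cam(n,st=None):
    p=camera_params(n); f=210/np.tan(np.radians(p['fovy']/2))
    K=np.array([[f,0,p['cx']],[0,f,p['cy']],[0,0,1]])
    if n=='wrist':
        T=np.eye(4);T[:3,:3]=R.from_rotvec(st['tcp_rot']).as_matrix();T[:3,3]=st['tool_pos']
        C=T@np.array(p['hand_eye']); return K,C[:3,:3],C[:3,3]
    Rw=R.from_rotvec(p['rvec']).as_matrix(); return K,Rw.T,-Rw.T@p['tvec']
def ray(c,uv,z):
    K,Rc,o=c; d=Rc@np.linalg.solve(K,[uv[0],uv[1],1.]); return o+d*(z-o[2])/d[2]
def proj(c,P):
    K,Rc,o=c; q=(np.atleast_2d(P)-o)@Rc@K.T; return q[:,:2]/q[:,2:]
def crop(im,x0,y0,x1,y1,s,name):
    cv2.imwrite(name,cv2.resize(im[y0:y1,x0:x1,::-1],None,fx=s,fy=s,interpolation=cv2.INTER_CUBIC))
E
python3 - <<'E'
import cv2
from h import *
for n,b in (('wrist',(55,160,265,310)),('side',(200,190,340,290)),('scene',(195,170,335,270))):
    im=cv2.imread(f'pics/{n}0.png')[:,:,::-1]; s=3.8 if n=='wrist' else 5.5
    crop(im,*b,s,f'pics/{n}0c.png')
E
```

```text
(no output)
```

View pics/wrist0c.png

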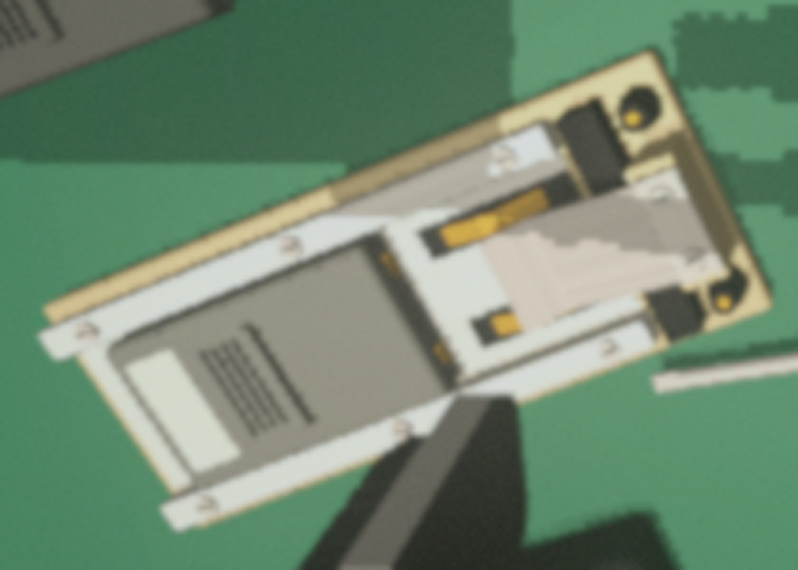

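View pics/side0c.png

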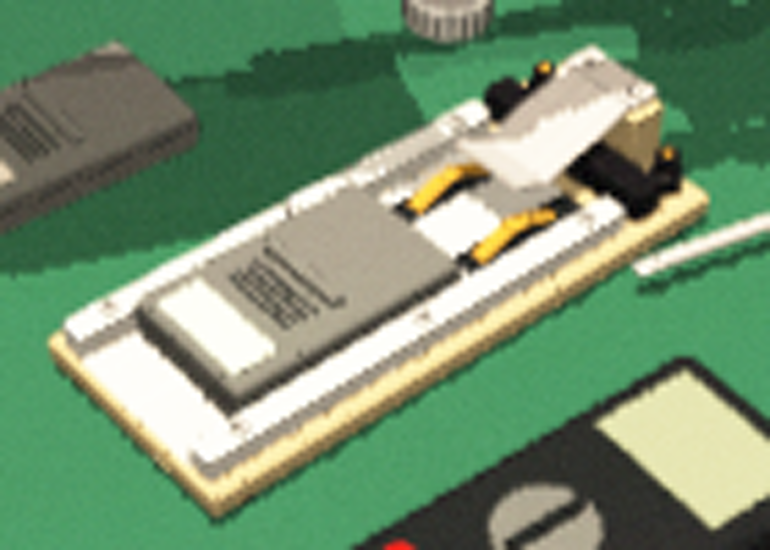

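Run:
```python
from h import *
st=dict(tool_pos=np.array([.674260,0,.229938]),tcp_rot=np.array([-2.22032,-2.22025,.00243]))
c=cam('wrist',st)
def P(x,y,z): return ray(c,(55+x/3.8,160+y/3.8),z)
pk=[P(108,345,.032),P(375,238,.032),P(452,388,.032),P(195,487,.032)]
for p in pk: print('pack',p.round(4))
ba=[P(42,310,.014),P(655,45,.014),P(772,305,.014),]
for p in ba: print('base',p.round(4))
g=[P(38,335,.025),P(550,122,.025),P(160,508,.025),P(650,318,.025)]
for p in g: print('guide',p.round(4))
for a,b in((pk[0],pk[1]),(pk[3],pk[2]),(ba[0],ba[1]),(g[0],g[1])): print(np.degrees(np.arctan2(*(b-a)[1::-1])),np.linalg.norm(b-a))
print(np.linalg.norm(ba[2]-ba[1]),(ba[0]+ba[2])/2, sum(pk)/4)
```

```text
pack [ 0.4275 -0.0924  0.032 ]
pack [ 0.5217 -0.054   0.032 ]
pack [ 0.5406 -0.1083  0.032 ]
pack [ 0.4466 -0.1472  0.032 ]
base [ 0.3942 -0.0881  0.014 ]
base [0.6123 0.0055 0.014 ]
base [ 0.6479 -0.0857  0.014 ]
guide [ 0.3994 -0.0922  0.025 ]
guide [ 0.5795 -0.017   0.025 ]
guide [ 0.4278 -0.1606  0.025 ]
guide [ 0.6075 -0.0855  0.025 ]
22.191424945199657 0.10172044871700939
22.510432296752203 0.10172555733037934
23.231180431444876 0.23731443697923543
22.65431159774648 0.19514319626818147
0.0980031368702668 [ 0.52106729 -0.08689739  0.014     ] [ 0.48409393 -0.10046734  0.032     ]
```

Candidates in the wrist picture are the pack between the cradle's guides (130,250), the spare on the bench (65,152), pink (20,350), turquoise (323,340) and yellow (122,405). The one between the guides in the cradle is the pack; the close crop confirms it is grey, lies flat and is short of the contacts, with its nose towards the leaf. The cradle's x axis is at about 22.5° in the world.

Call:
apply_moves([
  [[-0.015, -0.03, 0.01, 0, 0, -0.03, 1], [-0.03, -0.06, 0.02, 0, 0, -0.06, 1], [-0.045, -0.09, 0.03, 0, 0, -0.09, 1], [-0.06, -0.12, 0.045, 0, 0, -0.125, 1], [-0.075, -0.15, 0.06, 0, 0, -0.125, 1], [-0.09, -0.18, 0.075, 0, 0, -0.125, 1], [-0.11, -0.215, 0.09, 0, 0, -0.125, 1], [-0.11, -0.215, 0.1, 0, 0, -0.125, 1]],
], force=60)

```text
time: 0.82
tool_pos: [0.4526, -0.1109, 0.1281]
tcp_rot: [-1.744, -2.605, 0.006]
wrist_force: [-0.9, 0.4, -0.4]
width: -0.0
```

Run:
```python
from h import *
st=readout.read_state(); print({k:np.round(st[k],4) for k in('time','tool_pos','tcp_rot','wrist_force','width')})
im=read_camera('wrist'); cv2.imwrite('pics/w1.png',im[:,:,::-1]); np.save('st1.npy',st,allow_pickle=True)
im=read_camera('side'); crop(im,180,130,360,290,4,'pics/s1.png')
```

```text
{'time': np.float64(0.8167), 'tool_pos': array([ 0.4526, -0.1109,  0.1281]), 'tcp_rot': array([-1.7437, -2.6047,  0.0065]), 'wrist_force': array([-0.9054,  0.389 , -0.3584]), 'width': np.float64(-0.0004)}
```

View pics/w1.png

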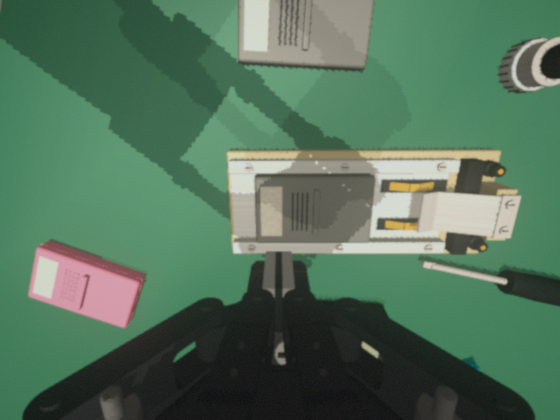

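View pics/s1.png

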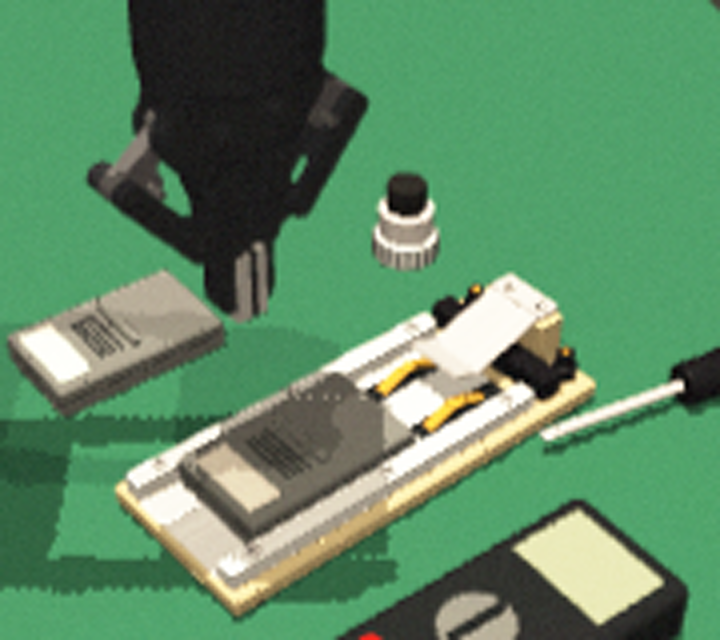

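Run:
```python
from h import *
im=cv2.imread('pics/w1.png')[:,:,::-1]
crop(im,220,140,420,265,4,'pics/w1c.png')
```

```text
(no output)
```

View pics/w1c.png

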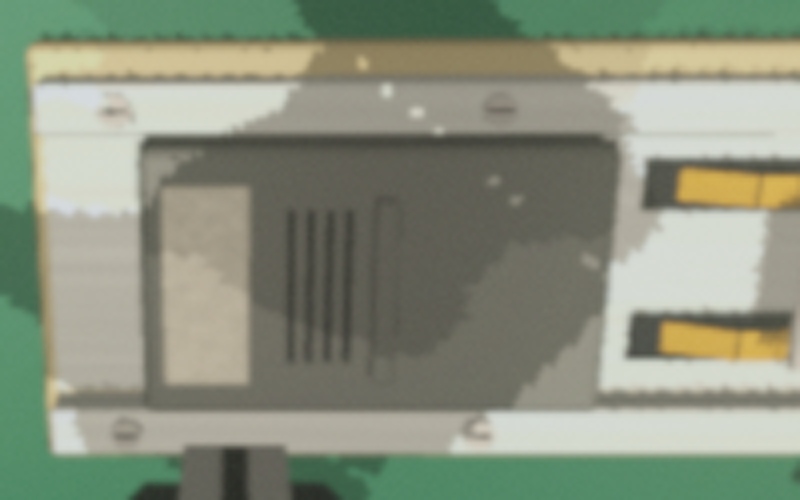

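Run:
```python
from h import *
st=np.load('st1.npy',allow_pickle=True).item()
c=cam('wrist',st); P=lambda x,y,z: ray(c,(220+x/4,140+y/4),z)
pk=[P(143,142,.032),P(617,142,.032),P(597,410,.032),P(147,410,.032)]
for p in pk: print(p.round(4))
for a,b in((0,1),(3,2)):
    d=pk[b]-pk[a]; print(np.degrees(np.arctan2(d[1],d[0])),np.linalg.norm(d))
print('centre',sum(pk)/4)
for p in (P(373,200,.032),P(373,380,.032),P(373,290,.032)): print('ledge',p.round(4))
b=[P(28,45,.014),P(36+0,82,.025),P(50,455,.025)]
for p in b: print(p.round(4))
Rt=R.from_rotvec(st['tcp_rot']).as_matrix(); print(Rt.round(3))
t=st['tool_pos']; T=lambda p:(Rt.T@(p-t)*1000).round(1)
print('ledge in tool',T(P(373,290,.032)),'pack c',T(sum(pk)/4))
# fingertip px of known tool points
print(proj(c,[t+Rt@np.array([0,s*.007,0]) for s in(-1,0,1)]))
print(proj(c,[t+Rt@np.array([s*.011,0,0]) for s in(-1,0,1)]))
```

```text
[ 0.4247 -0.0926  0.032 ]
[ 0.5137 -0.0557  0.032 ]
[ 0.538  -0.1103  0.032 ]
[ 0.447  -0.1482  0.032 ]
22.52054793780862 0.09641703347987567
22.633117901110676 0.09854666519341161
centre [ 0.48084073 -0.10170814  0.032     ]
ledge [ 0.473  -0.0858  0.032 ]
ledge [ 0.4898 -0.1226  0.032 ]
ledge [ 0.4812 -0.1038  0.032 ]
[ 0.3944 -0.0865  0.014 ]
[ 0.3997 -0.091   0.025 ]
[ 0.4312 -0.1705  0.025 ]
[[-0.381  0.925 -0.008]
 [ 0.925  0.381  0.001]
 [ 0.004 -0.007 -1.   ]]
ledge in tool [-4.6 29.8 95.9] pack c [-2.6 30.3 95.9]
[[264.86598485 263.84547644]
 [277.87555928 263.8533855 ]
 [290.88550406 263.86129479]]
[[277.87434755 281.63912895]
 [277.87555928 263.8533855 ]
 [277.87682445 245.2831492 ]]
```

Run:
```python
from h import *
st=readout.read_state(); print({k:np.round(st[k],4) for k in('time','tool_pos','tcp_rot','joint_vel','wrist_force')})
```

```text
{'time': np.float64(0.9167), 'tool_pos': array([ 0.4569, -0.1099,  0.1289]), 'tcp_rot': array([-1.7458e+00, -2.6064e+00,  1.9000e-03]), 'joint_vel': array([ 0.0279,  0.0089, -0.0898,  0.0084,  0.0076,  0.0048]), 'wrist_force': array([-0.0149,  0.2113,  1.2709])}
```

Call:
apply_moves([
  [[0, 0.003, 0.02, 0, 0, 0, 1], [0, 0.006, 0.04, 0, 0, 0, 1], [-0.001, 0.01, 0.06, 0, 0, 0, 1], [-0.001, 0.01, 0.07, 0, 0, 0, 1], [-0.001, 0.01, 0.08, 0, 0, 0, 1], [-0.001, 0.01, 0.08, 0, 0, 0, 1], [-0.001, 0.01, 0.08, 0, 0, 0, 1], [-0.001, 0.01, 0.08, 0, 0, 0, 1]],
])

```text
time: 1.58
tool_pos: [0.4707, -0.1072, 0.0523]
tcp_rot: [1.744, 2.611, 0.001]
wrist_force: [-0.0, -0.1, 1.1]
width: -0.001
```

Run:
```python
from h import *
st=readout.read_state(); print({k:np.round(st[k],4) for k in('time','tool_pos','tcp_rot','wrist_force','width')})
im=read_camera('wrist'); cv2.imwrite('pics/w2.png',im[:,:,::-1]); crop(im,180,140,380,290,4,'pics/w2c.png'); np.save('st2.npy',st,allow_pickle=True)
im=read_camera('side'); crop(im,200,170,340,275,5.5,'pics/s2.png')
```

```text
{'time': np.float64(1.5833), 'tool_pos': array([ 0.4707, -0.1072,  0.0523]), 'tcp_rot': array([1.7442e+00, 2.6110e+00, 8.0000e-04]), 'wrist_force': array([-0.0209, -0.0867,  1.0539]), 'width': np.float64(-0.001)}
```

View pics/w2c.png

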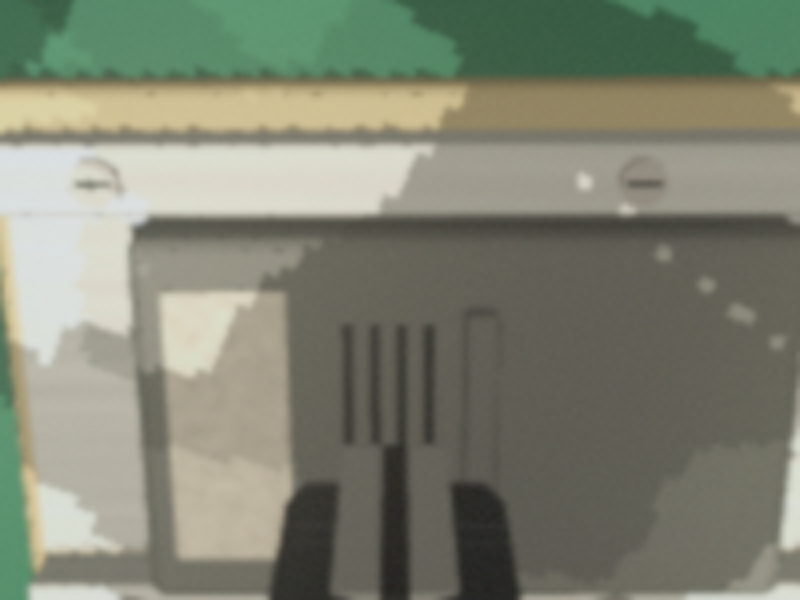

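View pics/s2.png

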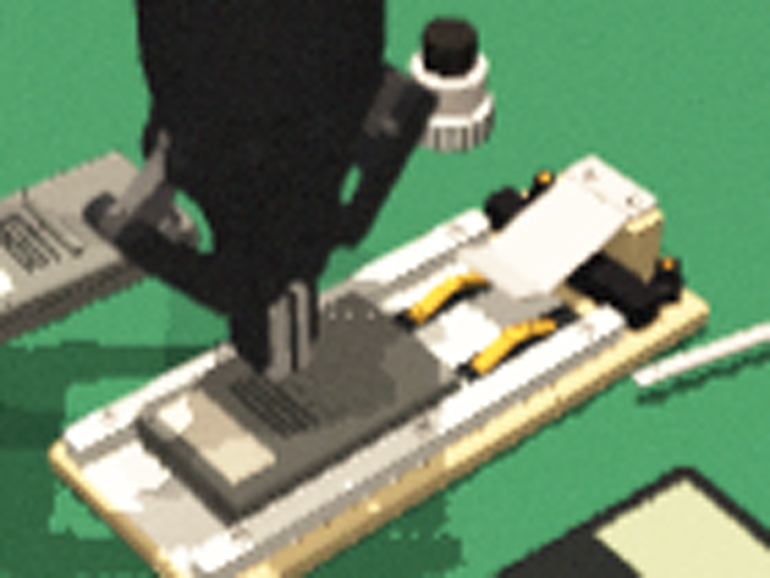

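Run:
```python
from h import *
st=np.load('st2.npy',allow_pickle=True).item()
c=cam('wrist',st); P=lambda x,y,z: ray(c,(180+x/4,140+y/4),z)
Rt=R.from_rotvec(st['tcp_rot']).as_matrix();t=st['tool_pos']; T=lambda p:(Rt.T@(p-t)*1000).round(1)
print('ledge far end',T(P(464,318,.032)),'rear corners',T(P(133,225,.032)),T(P(160,590,.032)))
print('near guide/top', T(P(400,215,.025)))
for p in((335,450),(455,450),(300,487),(495,487),(285,520),(508,520)): print(p,T(P(*p,t[2])),T(P(*p,t[2]+.01)))
```

```text
ledge far end [17.8 10.5 20.3] rear corners [ 31.9 -36.8  20.2] [-28.2 -36.6  20.2]
near guide/top [31.4  1.2 27.2]
(335, 450) [ 6.8 -7.5 -0. ] [ 11.9  -7.  -10. ]
(455, 450) [6.8 8.4 0. ] [ 11.9   7.8 -10. ]
(300, 487) [  1.3 -12.3  -0. ] [  6.8 -11.4 -10. ]
(495, 487) [ 1.3 13.9  0. ] [  6.8  12.9 -10. ]
(285, 520) [ -3.7 -14.4  -0. ] [  2.1 -13.4 -10. ]
(508, 520) [-3.7 15.8  0. ] [  2.1  14.7 -10. ]
```

Call:
apply_moves([
  [[0, -0.003, 0.004, 0, 0, 0, 1], [0, -0.006, 0.008, 0, 0, 0, 1], [0, -0.006, 0.012, 0, 0, 0, 1], [0, -0.006, 0.014, 0, 0, 0, 1], [0, -0.006, 0.016, 0, 0, 0, 1], [0, -0.006, 0.017, 0, 0, 0, 1], [0, -0.006, 0.018, 0, 0, 0, 1], [0, -0.006, 0.018, 0, 0, 0, 1]],
])

```text
time: 2.35
tool_pos: [0.464, -0.1094, 0.0331]
tcp_rot: [-1.745, -2.612, 0.0]
wrist_force: [0.1, -0.3, 0.2]
width: -0.003
```

Run:
```python
from h import *
st=readout.read_state(); print({k:np.round(st[k],4) for k in('time','tool_pos','tcp_rot','wrist_force','width')})
im=read_camera('side'); crop(im,200,170,340,275,5.5,'pics/s3.png')
im=read_camera('wrist'); crop(im,180,140,380,290,4,'pics/w3c.png')
```

```text
{'time': np.float64(2.35), 'tool_pos': array([ 0.464 , -0.1094,  0.0331]), 'tcp_rot': array([-1.7452e+00, -2.6119e+00,  1.0000e-04]), 'wrist_force': array([ 0.0997, -0.3205,  0.2237]), 'width': np.float64(-0.0033)}
```

View pics/s3.png

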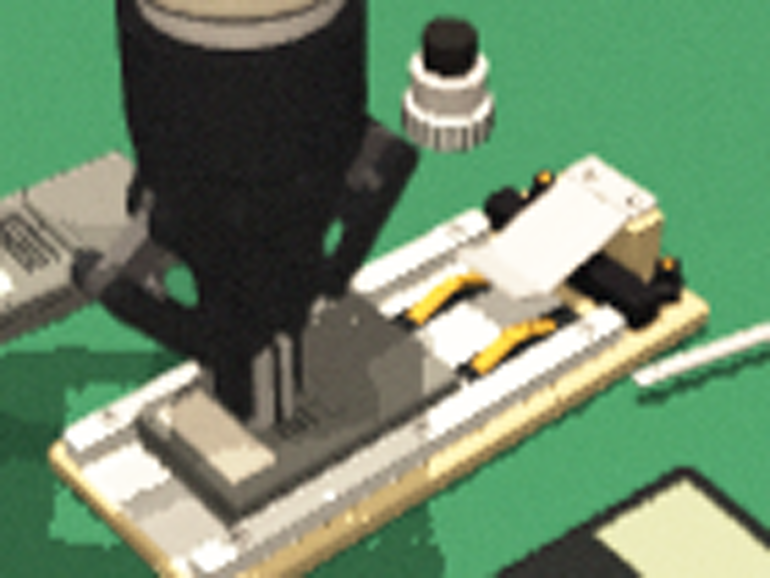

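View pics/w3c.png

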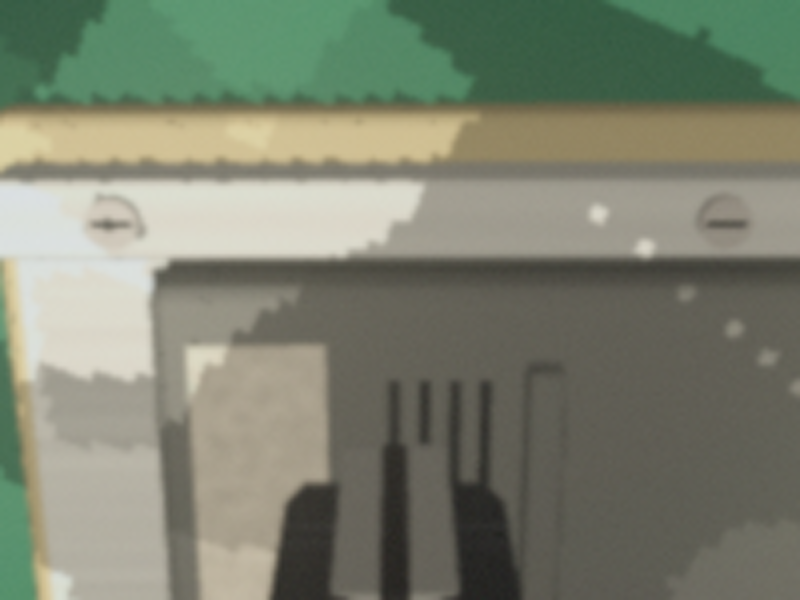

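Call:
apply_moves([
  [[0, 0.0005, 0, 0, 0, 0, 1], [0, 0.001, 0, 0, 0, 0, 1], [0, 0.0015, 0, 0, 0, 0, 1], [0, 0.002, 0, 0, 0, 0, 1], [0, 0.0025, 0, 0, 0, 0, 1], [0, 0.003, 0, 0, 0, 0, 1], [0, 0.0035, 0, 0, 0, 0, 1], [0, 0.004, 0, 0, 0, 0, 1]],
])

```text
time: 3.12
tool_pos: [0.4678, -0.1078, 0.0333]
tcp_rot: [-1.745, -2.612, 0.0]
wrist_force: [-1.0, 0.1, -0.1]
width: 0.001
```

Run:
```python
from h import *
st=readout.read_state(); print({k:np.round(st[k],4) for k in('time','tool_pos','wrist_force','torque')})
im=read_camera('wrist'); crop(im,180,140,380,290,4,'pics/w4c.png')
print(readout.read_state()['wrist_force'])
```

```text
{'time': np.float64(3.1167), 'tool_pos': array([ 0.4678, -0.1078,  0.0333]), 'wrist_force': array([-0.9633,  0.0541, -0.1122]), 'torque': array([-0.0028, -0.0382,  0.0201])}
[-0.19803566 -0.30453893 -0.07958435]
```

View pics/w4c.png

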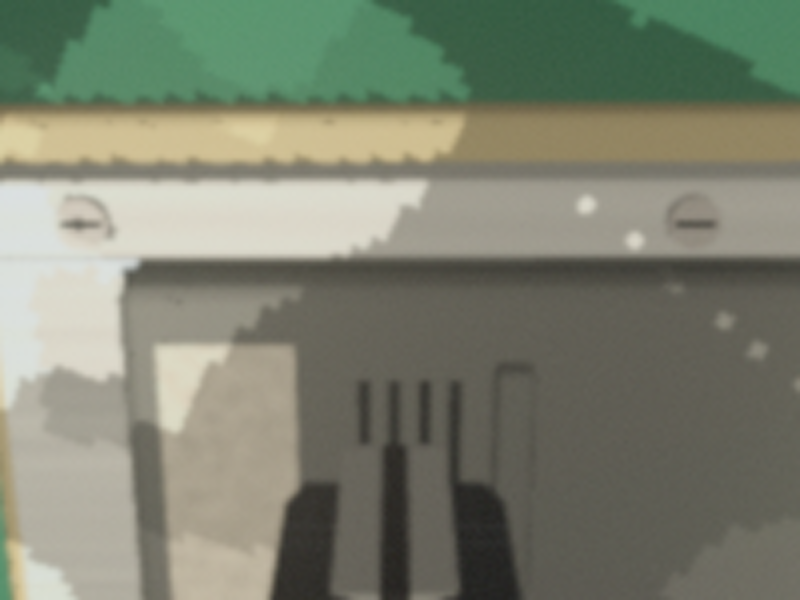

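Call:
apply_moves([
  [[0, 0.0005, 0, 0, 0, 0, 1], [0, 0.001, 0, 0, 0, 0, 1], [0, 0.0015, 0, 0, 0, 0, 1], [0, 0.002, 0, 0, 0, 0, 1], [0, 0.0025, 0, 0, 0, 0, 1], [0, 0.003, 0, 0, 0, 0, 1], [0, 0.003, 0, 0, 0, 0, 1], [0, 0.003, 0, 0, 0, 0, 1]],
])

```text
time: 3.83
tool_pos: [0.4706, -0.1067, 0.0333]
tcp_rot: [1.745, 2.612, 0.0]
wrist_force: [0.8, -0.6, 0.0]
width: -0.001
```

Run:
```python
from h import *
st=readout.read_state(); print({k:np.round(st[k],4) for k in('time','tool_pos','wrist_force','torque')})
im=read_camera('wrist'); crop(im,180,140,380,290,4,'pics/w5c.png')
```

```text
{'time': np.float64(3.8333), 'tool_pos': array([ 0.4706, -0.1067,  0.0333]), 'wrist_force': array([ 0.8377, -0.6085,  0.0033]), 'torque': array([-0.0002, -0.0619, -0.0046])}
```

View pics/w5c.png

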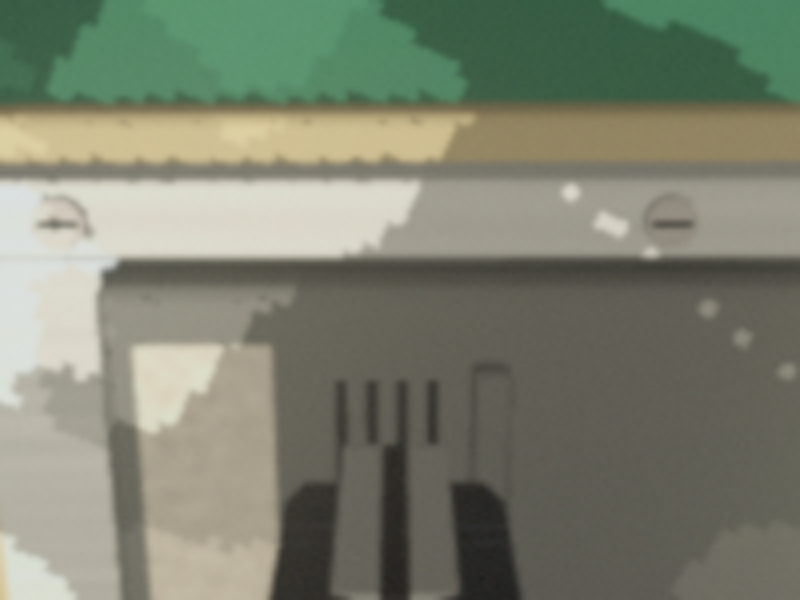

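Call:
apply_moves([
  [[0, 0, 0.0005, 0, 0, 0, 1], [0, 0, 0.001, 0, 0, 0, 1], [0, 0, 0.0015, 0, 0, 0, 1], [0, 0, 0.002, 0, 0, 0, 1], [0, 0, 0.002, 0, 0, 0, 1], [0, 0, 0.002, 0, 0, 0, 1], [0, 0, 0.002, 0, 0, 0, 1], [0, 0, 0.002, 0, 0, 0, 1]],
])

```text
time: 4.55
tool_pos: [0.471, -0.1069, 0.032]
tcp_rot: [1.745, 2.612, 0.0]
wrist_force: [-1.8, 0.0, 6.5]
width: -0.005
```

Call:
apply_moves([
  [[0, 0, 0.0005, 0, 0, 0, 1], [0, 0, 0.001, 0, 0, 0, 1], [0, 0, 0.0015, 0, 0, 0, 1], [0, 0, 0.002, 0, 0, 0, 1], [0, 0, 0.0025, 0, 0, 0, 1], [0, 0, 0.003, 0, 0, 0, 1], [0, 0, 0.003, 0, 0, 0, 1], [0, 0, 0.003, 0, 0, 0, 1]],
])

```text
time: 5.22
tool_pos: [0.4732, -0.1074, 0.032]
tcp_rot: [1.743, 2.609, 0.002]
wrist_force: [-5.3, 2.5, 23.1]
width: -0.003
```

Call:
apply_moves([
  [[0, 0.001, 0.0005, 0, 0, 0, 1], [0, 0.002, 0.001, 0, 0, 0, 1], [0, 0.004, 0.001, 0, 0, 0, 1], [0, 0.006, 0.001, 0, 0, 0, 1], [0, 0.008, 0.001, 0, 0, 0, 1], [0, 0.01, 0.001, 0, 0, 0, 1], [0, 0.012, 0.001, 0, 0, 0, 1], [0, 0.012, 0.001, 0, 0, 0, 1]],
])

```text
time: 5.88
tool_pos: [0.4844, -0.1028, 0.0319]
tcp_rot: [1.743, 2.609, 0.002]
wrist_force: [-8.5, 1.8, 29.8]
width: -0.006
```

Run:
```python
from h import *
st=readout.read_state(); print({k:np.round(st[k],4) for k in('time','tool_pos','tcp_rot','wrist_force','torque')})
im=read_camera('wrist'); crop(im,180,140,380,290,4,'pics/w6c.png')
im=read_camera('side'); crop(im,200,170,340,275,5.5,'pics/s6.png')
```

```text
{'time': np.float64(5.8833), 'tool_pos': array([ 0.4844, -0.1028,  0.0319]), 'tcp_rot': array([1.7430e+00, 2.6091e+00, 1.9000e-03]), 'wrist_force': array([-8.4768,  1.7724, 29.8298]), 'torque': array([0.4034, 1.4105, 0.0233])}
```

View pics/w6c.png

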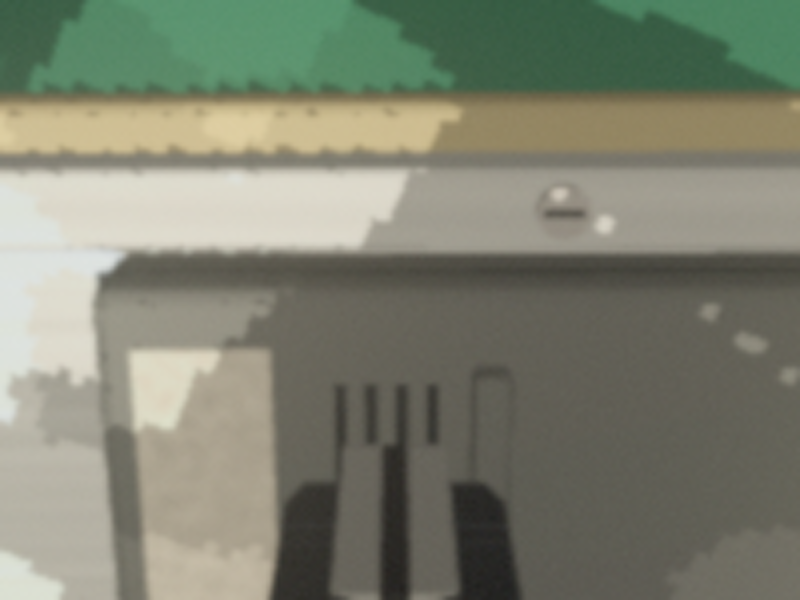

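View pics/s6.png

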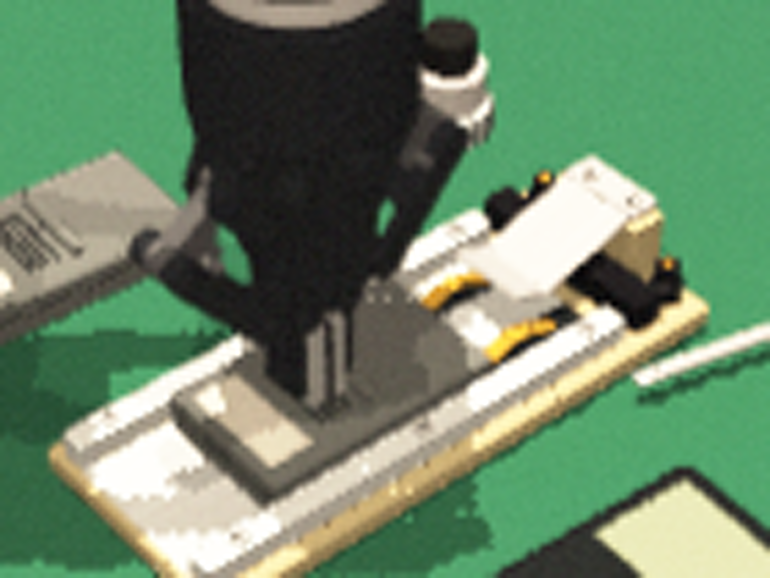

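Call:
apply_moves([
  [[0, 0.002, 0, 0, 0, 0, 1], [0, 0.004, 0, 0, 0, 0, 1], [0, 0.006, 0, 0, 0, 0, 1], [0, 0.008, 0, 0, 0, 0, 1], [0, 0.01, 0, 0, 0, 0, 1], [0, 0.012, 0, 0, 0, 0, 1], [0, 0.014, 0, 0, 0, 0, 1], [0, 0.014, 0, 0, 0, 0, 1]],
])

```text
time: 6.65
tool_pos: [0.4969, -0.0976, 0.0319]
tcp_rot: [1.743, 2.61, 0.001]
wrist_force: [-8.7, 1.4, 30.5]
width: -0.002
```

Run:
```python
from h import *
st=readout.read_state(); print({k:np.round(st[k],4) for k in('time','tool_pos','tcp_rot','wrist_force','torque')})
im=read_camera('wrist'); cv2.imwrite('pics/w7.png',im[:,:,::-1])
im=read_camera('side'); crop(im,200,170,340,275,5.5,'pics/s7.png')
```

```text
{'time': np.float64(6.65), 'tool_pos': array([ 0.4969, -0.0976,  0.0319]), 'tcp_rot': array([1.7431e+00, 2.6097e+00, 9.0000e-04]), 'wrist_force': array([-8.7295,  1.4395, 30.5324]), 'torque': array([0.2344, 1.5684, 0.0279])}
```

View pics/w7.png

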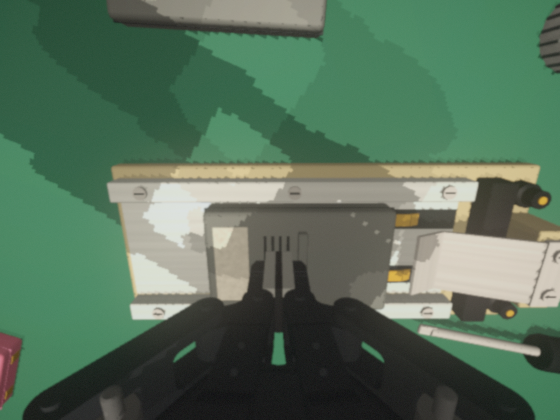

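View pics/s7.png

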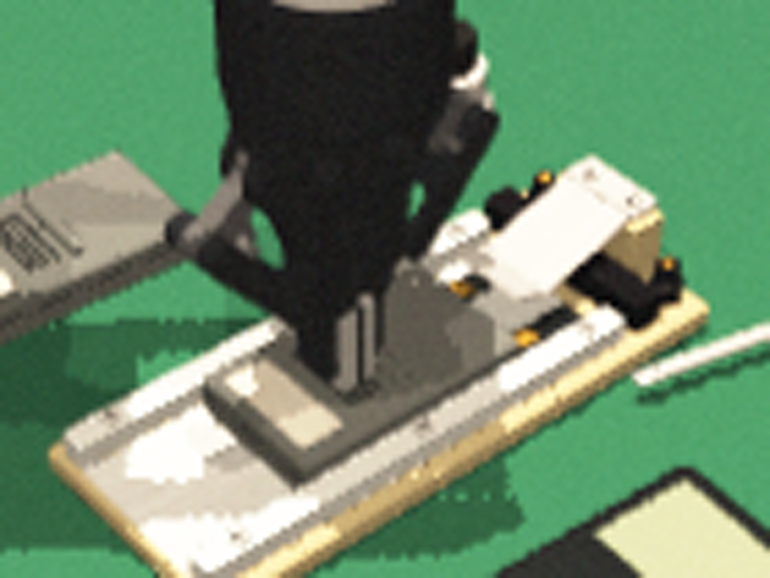

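The nose is depressing the contacts and the pack lies flat, with the nose edge at wrist px (390,255) and the lip at (415,265). Press is 30 N; I continue.

Call:
apply_moves([
  [[0, 0.002, 0, 0, 0, 0, 1], [0, 0.004, 0, 0, 0, 0, 1], [0, 0.006, 0, 0, 0, 0, 1], [0, 0.008, 0, 0, 0, 0, 1], [0, 0.01, 0, 0, 0, 0, 1], [0, 0.012, 0, 0, 0, 0, 1], [0, 0.014, 0, 0, 0, 0, 1], [0, 0.014, 0, 0, 0, 0, 1]],
])

```text
time: 7.42
tool_pos: [0.5105, -0.0921, 0.0319]
tcp_rot: [1.743, 2.609, 0.002]
wrist_force: [-8.4, 1.0, 27.4]
width: -0.002
```

Run:
```python
from h import *
st=readout.read_state(); print({k:np.round(st[k],4) for k in('time','tool_pos','tcp_rot','wrist_force','torque')})
im=read_camera('wrist'); cv2.imwrite('pics/w8.png',im[:,:,::-1])
im=read_camera('side'); crop(im,200,170,340,275,5.5,'pics/s8.png')
```

```text
{'time': np.float64(7.4167), 'tool_pos': array([ 0.5105, -0.0921,  0.0319]), 'tcp_rot': array([1.7427e+00, 2.6086e+00, 2.4000e-03]), 'wrist_force': array([-8.3565,  0.9919, 27.4333]), 'torque': array([ 0.2315,  1.2369, -0.0272])}
```

View pics/w8.png

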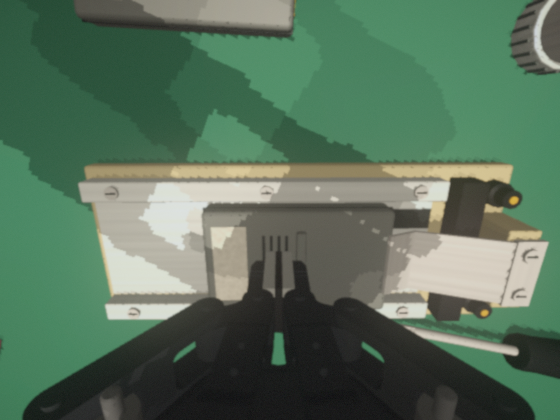

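View pics/s8.png

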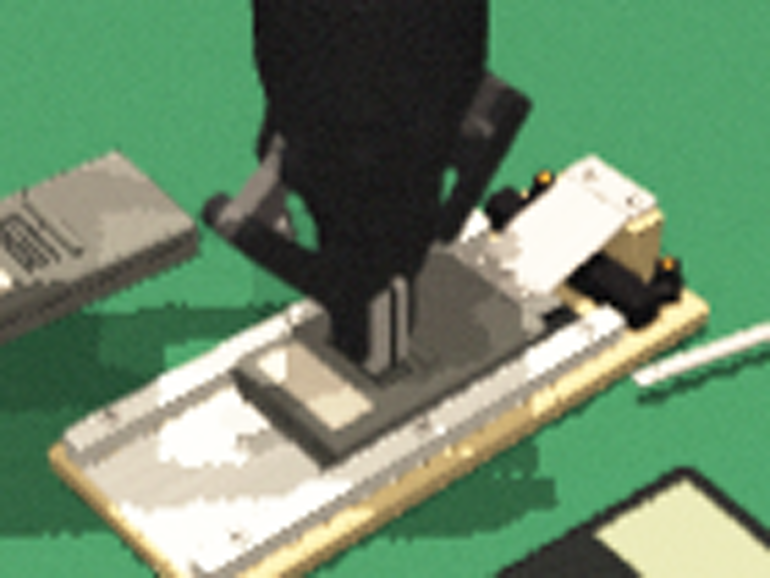

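Call:
apply_moves([
  [[0, 0.002, 0, 0, 0, 0, 1], [0, 0.004, 0, 0, 0, 0, 1], [0, 0.006, 0, 0, 0, 0, 1], [0, 0.008, 0, 0, 0, 0, 1], [0, 0.01, 0, 0, 0, 0, 1], [0, 0.012, 0, 0, 0, 0, 1], [0, 0.012, 0, 0, 0, 0, 1], [0, 0.012, 0, 0, 0, 0, 1]],
])

```text
time: 8.18
tool_pos: [0.52, -0.0884, 0.0319]
tcp_rot: [1.742, 2.611, -0.002]
wrist_force: [-11.6, -3.0, 31.0]
width: -0.0
```

Run:
```python
from h import *
st=readout.read_state(); print({k:np.round(st[k],4) for k in('time','tool_pos','tcp_rot','wrist_force','torque')})
im=read_camera('wrist'); cv2.imwrite('pics/w9.png',im[:,:,::-1])
im=read_camera('side'); crop(im,200,170,340,275,5.5,'pics/s9.png')
```

```text
{'time': np.float64(8.1833), 'tool_pos': array([ 0.52  , -0.0884,  0.0319]), 'tcp_rot': array([ 1.7424e+00,  2.6107e+00, -2.0000e-03]), 'wrist_force': array([-11.5802,  -3.0051,  30.9795]), 'torque': array([-0.5416,  2.0231,  0.0127])}
```

View pics/w9.png

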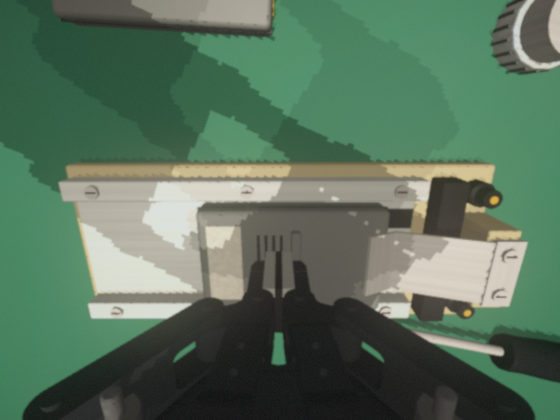

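View pics/s9.png

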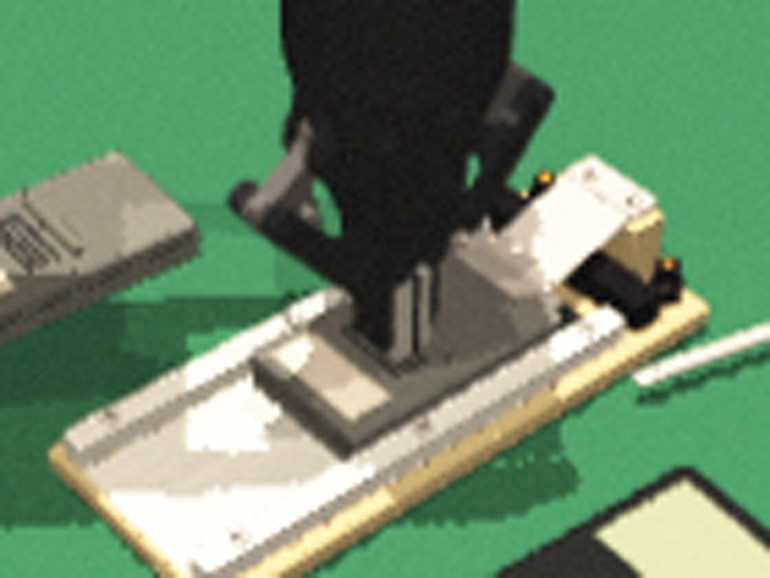

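Call:
apply_moves([
  [[0, 0.002, 0, 0, 0, 0, 1], [0, 0.004, 0, 0, 0, 0, 1], [0, 0.006, 0, 0, 0, 0, 1], [0, 0.007, 0, 0, 0, 0, 1], [0, 0.008, 0, 0, 0, 0, 1], [0, 0.008, 0, 0, 0, 0, 1], [0, 0.008, 0, 0, 0, 0, 1], [0, 0.008, 0, 0, 0, 0, 1]],
])

```text
time: 8.95
tool_pos: [0.5275, -0.0853, 0.0319]
tcp_rot: [1.743, 2.61, -0.002]
wrist_force: [-10.8, -3.4, 29.7]
width: 0.002
```

Run:
```python
from h import *
st=readout.read_state(); print({k:np.round(st[k],4) for k in('time','tool_pos','tcp_rot','wrist_force','torque')})
im=read_camera('wrist'); cv2.imwrite('pics/w10.png',im[:,:,::-1])
im=read_camera('side'); crop(im,200,170,340,275,5.5,'pics/s10.png')
```

```text
{'time': np.float64(8.95), 'tool_pos': array([ 0.5275, -0.0853,  0.0319]), 'tcp_rot': array([ 1.7426e+00,  2.6104e+00, -1.5000e-03]), 'wrist_force': array([-10.7722,  -3.3759,  29.6846]), 'torque': array([-0.4858,  1.8491, -0.0447])}
```

View pics/w10.png

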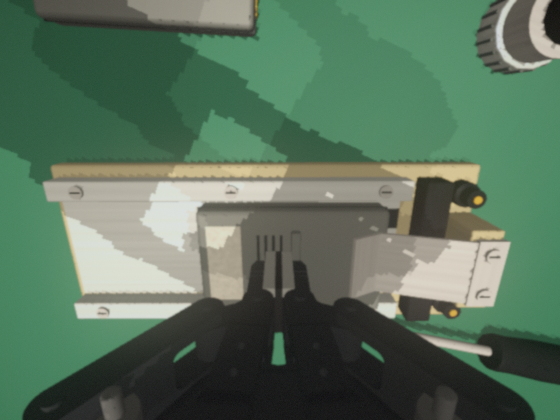

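View pics/s10.png

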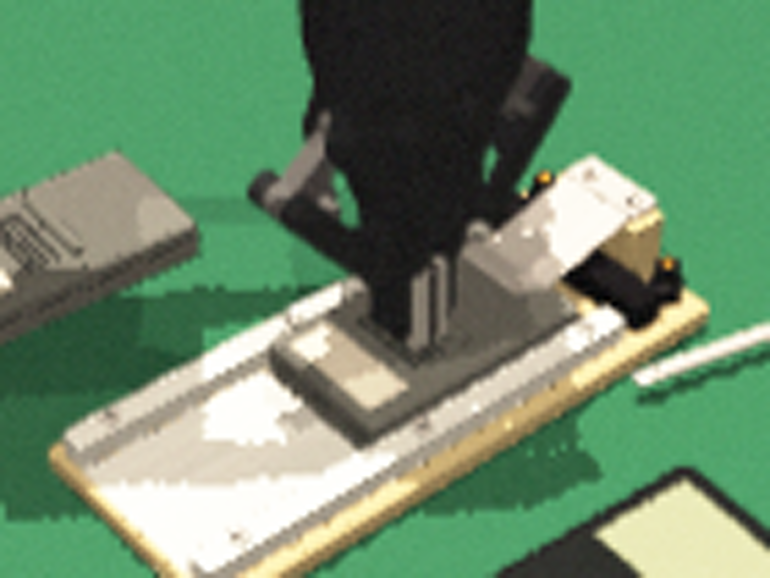

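Call:
apply_moves([
  [[0, 0.002, 0, 0, 0, 0, 1], [0, 0.004, 0, 0, 0, 0, 1], [0, 0.006, 0, 0, 0, 0, 1], [0, 0.007, 0, 0, 0, 0, 1], [0, 0.008, 0, 0, 0, 0, 1], [0, 0.008, 0, 0, 0, 0, 1], [0, 0.008, 0, 0, 0, 0, 1], [0, 0.008, 0, 0, 0, 0, 1]],
])

```text
time: 9.72
tool_pos: [0.5351, -0.0822, 0.0319]
tcp_rot: [1.743, 2.61, -0.001]
wrist_force: [-9.9, -2.7, 29.5]
width: -0.006
```

Run:
```python
from h import *
st=readout.read_state(); print({k:np.round(st[k],4) for k in('time','tool_pos','tcp_rot','wrist_force','torque')})
im=read_camera('wrist'); cv2.imwrite('pics/w11.png',im[:,:,::-1])
im=read_camera('side'); crop(im,200,170,340,275,5.5,'pics/s11.png')
```

```text
{'time': np.float64(9.7167), 'tool_pos': array([ 0.5351, -0.0822,  0.0319]), 'tcp_rot': array([ 1.7426e+00,  2.6100e+00, -1.0000e-03]), 'wrist_force': array([-9.8763, -2.6889, 29.4653]), 'torque': array([-0.4184,  1.7047,  0.003 ])}
```

View pics/w11.png

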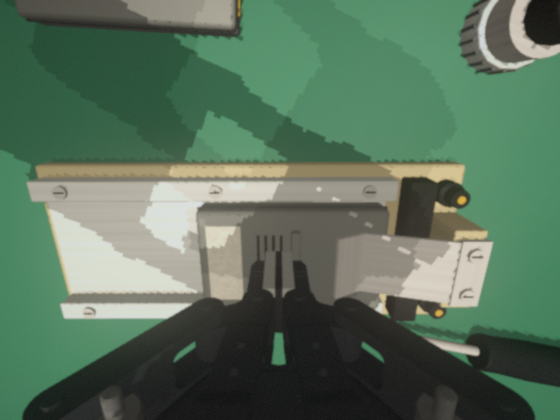

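View pics/s11.png

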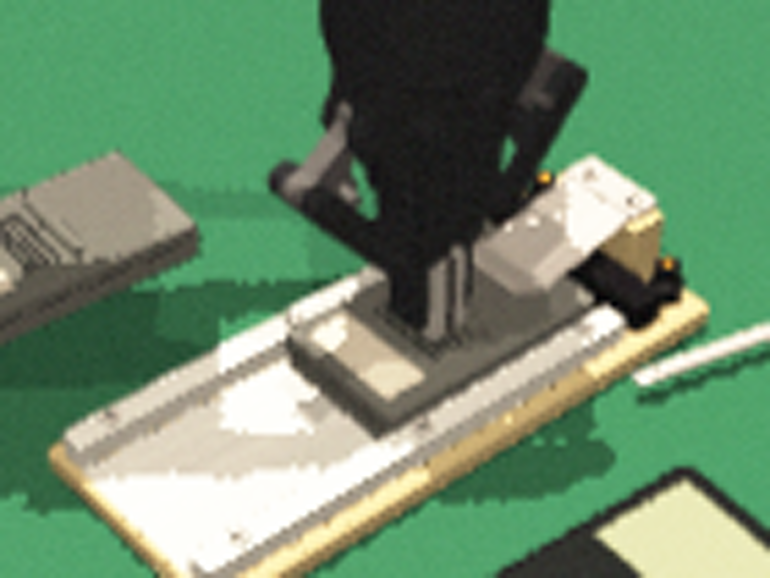

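Call:
apply_moves([
  [[0, 0.001, 0, 0, 0, 0, 1], [0, 0.002, 0, 0, 0, 0, 1], [0, 0.003, 0, 0, 0, 0, 1], [0, 0.004, 0, 0, 0, 0, 1], [0, 0.005, 0, 0, 0, 0, 1], [0, 0.005, 0, 0, 0, 0, 1], [0, 0.005, 0, 0, 0, 0, 1], [0, 0.005, 0, 0, 0, 0, 1]],
])

```text
time: 10.48
tool_pos: [0.5396, -0.0802, 0.0319]
tcp_rot: [1.743, 2.61, -0.001]
wrist_force: [-10.0, -2.9, 29.2]
width: -0.001
```

Call:
apply_moves([
  [[0, 0.0005, 0, 0, 0, 0, 1], [0, 0.001, 0, 0, 0, 0, 1], [0, 0.0015, 0, 0, 0, 0, 1], [0, 0.002, 0, 0, 0, 0, 1], [0, 0.0025, 0, 0, 0, 0, 1], [0, 0.003, 0, 0, 0, 0, 1], [0, 0.003, 0, 0, 0, 0, 1], [0, 0.003, 0, 0, 0, 0, 1]],
])

```text
time: 11.15
tool_pos: [0.5423, -0.0792, 0.0319]
tcp_rot: [1.743, 2.61, -0.001]
wrist_force: [-10.2, -2.6, 28.2]
width: 0.003
```

Run:
```python
from h import *
st=readout.read_state(); print({k:np.round(st[k],4) for k in('time','tool_pos','tcp_rot','wrist_force','torque')})
im=read_camera('wrist'); crop(im,180,150,500,330,2.5,'pics/w12.png')
im=read_camera('side'); crop(im,200,170,340,275,5.5,'pics/s12.png')
```

```text
{'time': np.float64(11.15), 'tool_pos': array([ 0.5423, -0.0792,  0.0319]), 'tcp_rot': array([ 1.7427e+00,  2.6103e+00, -1.4000e-03]), 'wrist_force': array([-10.2265,  -2.5783,  28.2485]), 'torque': array([-0.5454,  1.7804, -0.0159])}
```

View pics/w12.png

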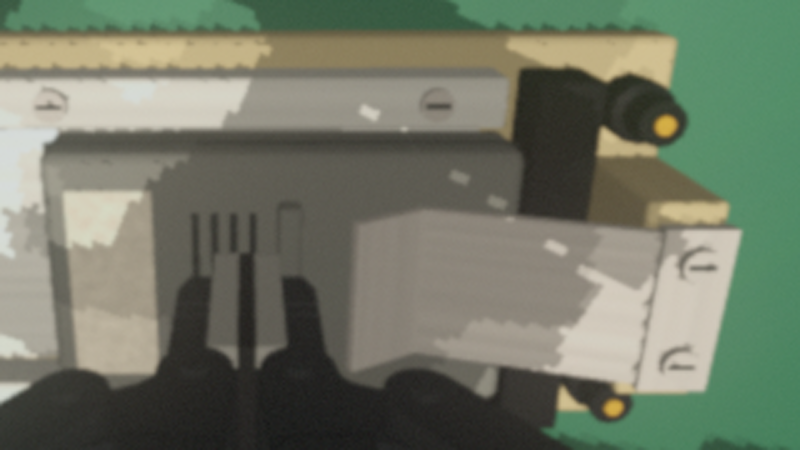

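View pics/s12.png

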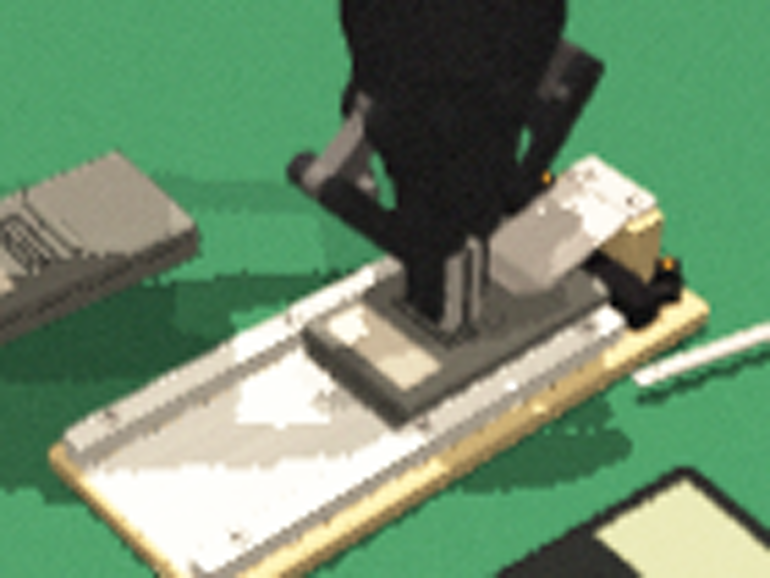

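Call:
apply_moves([
  [[0, 0.0005, 0, 0, 0, 0, 1], [0, 0.001, 0, 0, 0, 0, 1], [0, 0.0015, 0, 0, 0, 0, 1], [0, 0.002, 0, 0, 0, 0, 1], [0, 0.002, 0, 0, 0, 0, 1], [0, 0.002, 0, 0, 0, 0, 1], [0, 0.002, 0, 0, 0, 0, 1], [0, 0.002, 0, 0, 0, 0, 1]],
])

```text
time: 11.92
tool_pos: [0.5441, -0.0784, 0.0319]
tcp_rot: [1.743, 2.61, -0.001]
wrist_force: [-10.0, -3.0, 28.0]
width: -0.0
```

Call:
apply_moves([
  [[0, 0.0005, 0, 0, 0, 0, 1], [0, 0.001, 0, 0, 0, 0, 1], [0, 0.0015, 0, 0, 0, 0, 1], [0, 0.002, 0, 0, 0, 0, 1], [0, 0.002, 0, 0, 0, 0, 1], [0, 0.002, 0, 0, 0, 0, 1], [0, 0.002, 0, 0, 0, 0, 1], [0, 0.002, 0, 0, 0, 0, 1]],
])

```text
time: 12.58
tool_pos: [0.5443, -0.0783, 0.0319]
tcp_rot: [1.743, 2.613, -0.006]
wrist_force: [-14.2, -5.0, 32.2]
width: -0.002
```

Run:
```python
from h import *
st=readout.read_state(); print({k:np.round(st[k],4) for k in('time','tool_pos','tcp_rot','wrist_force','torque')})
im=read_camera('wrist'); crop(im,180,150,500,330,2.5,'pics/w13.png')
```

```text
{'time': np.float64(12.5833), 'tool_pos': array([ 0.5443, -0.0783,  0.0319]), 'tcp_rot': array([ 1.7434,  2.6126, -0.0055]), 'wrist_force': array([-14.2007,  -5.0217,  32.2033]), 'torque': array([-0.9533,  2.5806,  0.0387])}
```

View pics/w13.png

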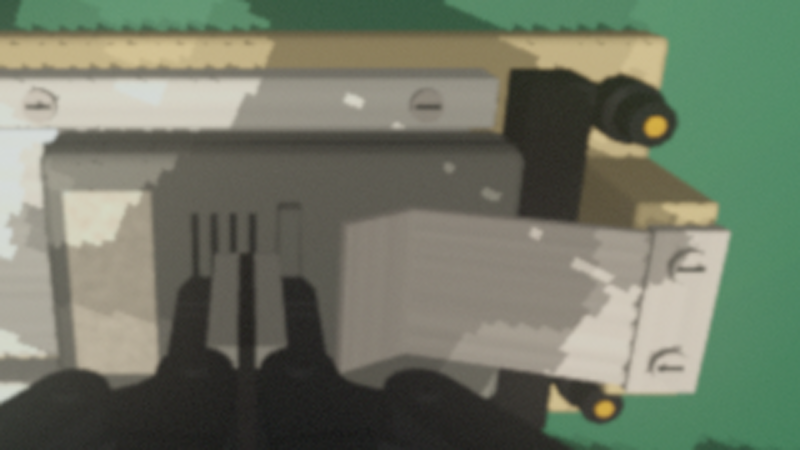

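Call:
apply_moves([
  [[0, 0.0005, 0, 0, 0, 0, 1], [0, 0.001, 0, 0, 0, 0, 1], [0, 0.0015, 0, 0, 0, 0, 1], [0, 0.002, 0, 0, 0, 0, 1], [0, 0.002, 0, 0, 0, 0, 1], [0, 0.002, 0, 0, 0, 0, 1], [0, 0.002, 0, 0, 0, 0, 1], [0, 0.002, 0, 0, 0, 0, 1]],
])

```text
time: 13.3
tool_pos: [0.5444, -0.0782, 0.0319]
tcp_rot: [-1.742, -2.612, 0.01]
wrist_force: [-19.6, -8.9, 37.4]
width: 0.001
```

Call:
apply_moves([
  [[0, -0.001, 0, 0, 0, 0, 1], [0, -0.002, 0, 0, 0, 0, 1], [0, -0.003, 0, 0, 0, 0, 1], [0, -0.003, -0.002, 0, 0, 0, 1], [0, -0.004, -0.004, 0, 0, 0, 1], [0, -0.004, -0.006, 0, 0, 0, 1], [0, -0.004, -0.01, 0, 0, 0, 1], [0, -0.004, -0.016, 0, 0, 0, 1]],
])

```text
time: 13.97
tool_pos: [0.5418, -0.0765, 0.0426]
tcp_rot: [-1.744, -2.611, 0.001]
wrist_force: [0.8, -0.1, 1.0]
width: 0.003
```

Run:
```python
from h import *
st=readout.read_state(); print({k:np.round(st[k],4) for k in('time','tool_pos','tcp_rot','wrist_force')})
```

```text
{'time': np.float64(13.9667), 'tool_pos': array([ 0.5418, -0.0765,  0.0426]), 'tcp_rot': array([-1.7442e+00, -2.6106e+00,  9.0000e-04]), 'wrist_force': array([ 0.7553, -0.1273,  0.9559])}
```

Clear of the pack; I lift straight up and then back.

Call:
apply_moves([
  [[0, -0.002, -0.015, 0, 0, 0, 1], [0, -0.004, -0.03, 0, 0, 0, 1], [0, -0.01, -0.05, 0, 0, 0, 1], [0, -0.025, -0.07, 0, 0, 0, 1], [0, -0.04, -0.09, 0, 0, 0, 1], [0, -0.05, -0.1, 0, 0, 0, 1], [0, -0.05, -0.1, 0, 0, 0, 1], [0, -0.05, -0.1, 0, 0, 0, 1]],
])

```text
time: 14.63
tool_pos: [0.497, -0.096, 0.144]
tcp_rot: [1.745, 2.61, 0.002]
wrist_force: [-0.6, 1.0, 0.6]
width: -0.001
```

Run:
```python
from h import *
st=readout.read_state(); print({k:np.round(st[k],4) for k in('time','tool_pos','wrist_force')}); np.save('st14.npy',st,allow_pickle=True)
im=read_camera('wrist'); cv2.imwrite('pics/w14f.png',im[:,:,::-1]); crop(im,220,110,480,290,3,'pics/w14.png')
im=read_camera('side'); crop(im,200,170,340,275,5.5,'pics/s14.png')
im=read_camera('scene'); cv2.imwrite('pics/c14.png',im[:,:,::-1])
```

```text
{'time': np.float64(14.6333), 'tool_pos': array([ 0.497, -0.096,  0.144]), 'wrist_force': array([-0.5536,  0.9617,  0.6086])}
```

View pics/w14.png

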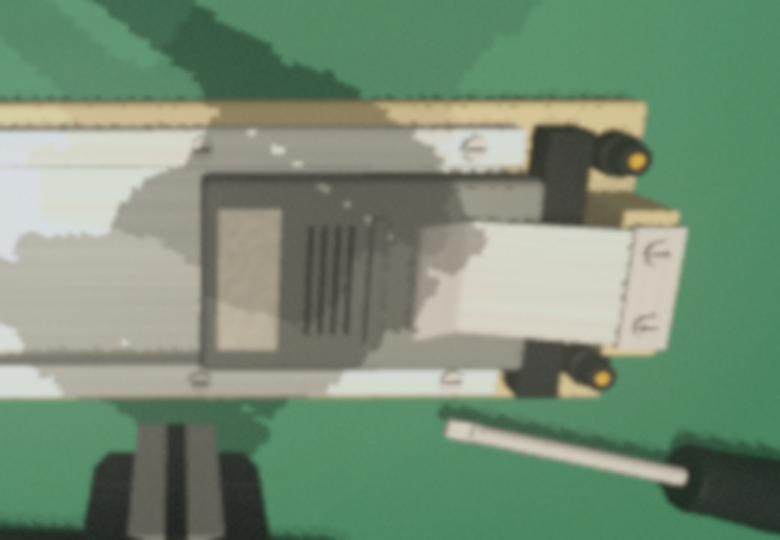

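View pics/s14.png

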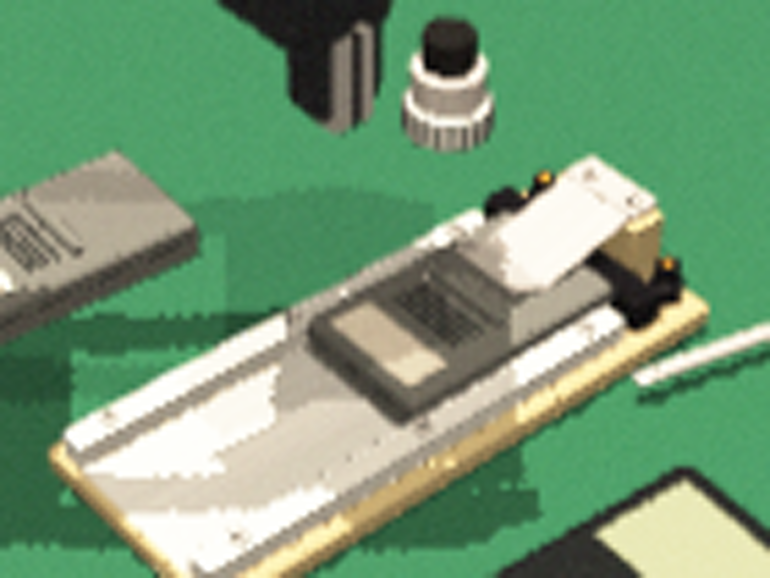

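View pics/c14.png

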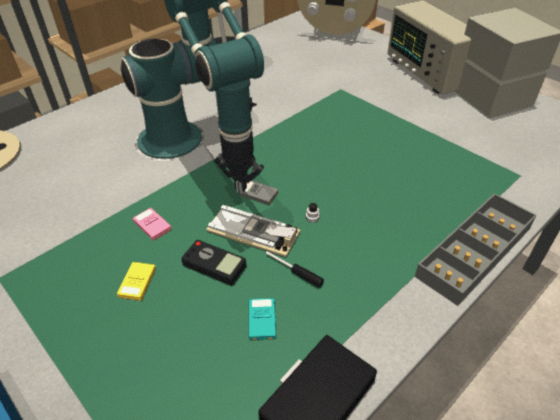

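Run:
```python
from h import *
st=np.load('st14.npy',allow_pickle=True).item(); c=cam('wrist',st); P=lambda x,y,z: ray(c,(220+x/3,110+y/3),z)
u=np.array([np.cos(np.radians(22.5)),np.sin(np.radians(22.5)),0])
for n,p in dict(rear=P(203,180,.032),rear2=P(205,366,.032),nose=P(544,185,.032),nose2=P(524,362,.032),baseend=P(646,102,.014),baseend2=P(600,397,.014),guide_end=P(526,130,.025),stop_top_front=P(535,127,.028)).items(): print(n,p.round(4),round(p@u*1000,1))
```

```text
rear [ 0.4939 -0.0664  0.032 ] 430.9
rear2 [ 0.5172 -0.1196  0.032 ] 432.1
nose [ 0.5854 -0.0301  0.032 ] 529.3
nose2 [ 0.6075 -0.0808  0.032 ] 530.4
baseend [0.6094 0.0031 0.014 ] 564.2
baseend2 [ 0.6473 -0.0864  0.014 ] 565.0
guide_end [ 0.5757 -0.0181  0.025 ] 524.9
stop_top_front [ 0.5764 -0.0164  0.028 ] 526.2
```

Run:
```python
from workcell import bot
print(bot.finish_job())
```

```text
the job is handed in; nothing more can be done
None
```

The pack is fully home against the end stop, lying flat under the leaf spring, and the job is handed in. The clock read about 15 s when I handed it in.

**What I did:** I pressed the pack with the shut fingertips just behind the ledge at about 28–32 N, rising to 37 N at the stop. I slid it about 77 mm between the guides, over the contacts and under the leaf. At the stop it moved only about 0.1 mm for a further 2 mm of commanded push, and the force rose. I then eased off, lifted clear and backed away.

**Last checks:**
- **Home:** measured against the guide ends, the pack's origin is at cradle x ≈ 20 mm, within the 2 mm calibration. It did not spring back after release.
- **Flat:** the fingertip height stayed at 32 mm throughout the slide, and the pictures show the pack flat with the leaf riding on it.
- **Other things:** they look where they were in the pictures, and the wrist force was near zero after release.

**One disagreement:** the beige base measured about 13 mm off centre from the origin implied by the guides. The guides, the spring block end and the push against the stop all agree with each other, so I used those.

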